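Snap the back onto a watch case held in a tilted vise

ROBOT

A 6-joint arm with a two-finger parallel gripper is mounted at the origin on the work surface. World frame = base frame: x ahead of the robot, y to its left, z up, the work surface at z = 0. Lengths are in m, angles in rad, forces in N, time in s.
With the tool pointing down it reaches from about 0.375 to 0.975 m from the base axis. Payload 3.8 kg.
Tool frame: the origin (TCP) lies midway between the tips of the shut fingers; the grasp point (between the pads) lies 19 mm behind it; z points along the fingers, y is the line along which they close (so a half turn about z gives the same grasp; the last joint's range is limited). The gripper opens to 85 mm and grips with 20 to 120 N. Pads are 22 mm wide; open, the fingers measure 114 mm over their backs; the gripper's body (76 mm by 85 mm) begins 54 mm behind the grasp point. The pads swing forward as they close: fully open they stand 13 mm farther back than shut.
Start: joints at [1.119, 0.264, 1.604, -0, 1.274, -0.037], TCP at [0.272, 0.618, 0.231] pointing down, gripper open.
Joint ranges: [-2.63, 2.63], [-0.94, 2.18], [0.31, 2.57], [-1.31, 4.45], [0, 2.66], [-2.55, 2.55]. Speed limits (rad/s): [2.57, 2.57, 3.14, 3.14, 3.14, 3.14].

INTERFACE

Orientations are given as a rotation vector (axis times angle).
In Python, from workcell import read_state, vision, ticket gives the robot as it stands. The module is installed in compiled form; this text tells all that it offers.
- The arm moves only by the tool jog_arm, never from a script. Its arguments are lists of equal length, an entry for each row: "turn": the turn, a rotation vector about the tool's x, y, z in rad, a list of three; "delta_pos": the shift along the tool's x, y, z in m, a list of three; "gripper": the finger opening in m, from 0 to 0.0854. In form: {"turn": [[rx, ry, rz], ...], "delta_pos": [[dx, dy, dz], ...], "gripper": [gripper, ...]}. A call has 1 to 20 rows; each row shifts and turns the commanded pose from where the row before left it, along the tool's axes as they then stand; what a row does not reach is not made up. A row lasts 1/12 s, in which the tool goes at most 41.7 mm and 7.16 degrees, less where a joint would pass 70% of its speed; a pose out of reach is approached as far as the arm can. A call with a gripper value outside its range is refused whole. The fingers move at their own pace and stop on an object; "grip_force" is the grip in N (left out, the last holds). Time passes only in rows, so rows that do not move let the fingers close. It gives the time, the measured TCP pose, the force, the opening and the grip force at its end, in the units of the state.
- read_state(): the state, without advancing time (a new reading comes with each control period).
- vision.read_camera(name): name is "scene" or "top"; returns the picture (480x640x3 uint8, red, green, blue); there is no depth.
- vision.calibration(name): a dict with "vfov" (degrees; the focal length in pixels is half the picture's height over the tangent of half this angle, whatever the lens; pixels are square), "cx", "cy" (the principal point, pixels), "R" (3x3) and "t" (3): a world point X has camera coordinates R X + t. Camera axes: x right, y down, z forward; pixel columns grow to the right and rows downward; lengths in m; the calibration is good to about 2 mm. A picture is of the moment at which its call begins. calibration takes no time and is no camera call.
- ticket.finish_job(): hands the job in; it is judged then, once.
The state is a dict: "time": time; "q": joint angles; "joint_vel": joint speeds; "joint_torque": joint torques, N m; "tool_pos": TCP position; "tcp_rot": TCP orientation; "wrist_force": force on the tool from outside, world axes, zero at the start; "torque": the same for the moment, N m; "width": opening from 0.0 (shut) to 1.0 (fully open); "grip_force": force on a finger pad.
Only numpy, scipy, OpenCV 4.12 (cv2) and the standard library are available. Lean on these libraries where they do the work, as an engineer would, in place of code of your own. Each camera call takes 0.05 s, during which the arm holds its last target. There are 200 camera calls.

TASK

The watch case in the tilted vise has its push-fit back laid in place but standing proud and a little cocked. Take the hand press with the wide foot, set it squarely and centrally on the back, and press until the back clicks fully home all round, without forcing it; touch the back with nothing but that press. Then stand the press upright on the black rubber rest again, let go of it, and leave everything else where it is.

Things in the scene. Friction and masses are not known exactly. Their poses are not given: they have to be found in the camera images.
- case_seat (a point): Point fixed to the watch case, on its axis: where the centre of the back's outer face lies once the back is home. z points out along the axis, which leans 23 to 36 deg from vertical, roughly towards the robot (up to 34 deg to either side). Aluminium case, 42 mm across, rim 2 mm below this point, between two brass jaws, tops 4 mm below. It rides on a sprung cushion: a push sinks it by up to 11 mm.
- vise: Fixed steel bench vise, round base 110 mm across; origin: centre of its underside. Its steel head, 76 mm across, carries the case; it tilts on a stiff hinge 50 mm above the origin and 60 mm behind case_seat along that point's z, and holds its angle under the pressing.
- cover: The push-fit back: plain steel disc 35 mm across, 5 mm thick, captive. Origin: centre of its outer face; z out of it. At the start 4.2 mm proud of case_seat, cocked up to 4.5 deg; a flat square push levels it. Pushed along -z it holds (the case only sinks) until about 14 N, then snaps in all at once with a clear drop in force, and stays. Eased off before that, it is still proud.
- press_wide: The hand press to use. Origin: centre of its foot's flat underside; z up the handle. White foot 30 mm across, 11 mm high; aluminium collar 42 mm across, 10 to 18 mm above the origin; square handle 18 x 18 mm (flats along x and y), 18 to 68 mm. 105 to 195 g. Fingertips may push on the collar. Stands on the rest; which end of the rest is random.
- press_narrow: The other hand press, same handle and height, but its collar is only 27 mm and its foot 14 mm across: not for this job. Origin: centre of its foot's underside, z up. Stands on the rest.
- rest: Black rubber slab, 110 mm (its x) by 210 mm (its y), 6 mm thick, fixed to the bench. Origin: centre of its underside. The two presses stand on it, about 110 mm apart along its y.
- crown_tin: Small round metal tin, 29 mm across, 15 mm high, between the presses on the rest. Origin: centre of its underside.
- bangle: Plain metal bangle lying flat, 62 mm outside, 14 mm high. Origin: centre of its underside.
- anvil: Small steel bench anvil, 60 mm high, 115 mm long with its horn. Origin: underside of its foot.
- pliers: Pliers with red grips lying flat, 155 mm long, 12 mm high. Origin: near their pivot, on the bench.
- screwdriver: Screwdriver lying flat, 150 mm long. Origin: its underside.
- parts_jar: Small glass jar, 52 mm across, 60 mm high. Origin: centre of its underside.
Mind the look-alikes: they are no part of the job. Of the things shaped like the rest, the black one is meant. Leave any blue look-alike of the vise alone.

How it is judged:
By the outcome, as a careful person would: the job done as asked, in the order asked, and still so for the second after the job is handed in, with the robot touching nothing.
It also fails if it takes over 67 s, if anything falls off the work surface, if the arm or the gripper's body presses on something with over 40 N, if the wrist force passes 120 N, or if a joint passes its speed limit or range.

## Working session

There is one attempt and no reset: what is moved stays moved. The work goes in short steps, Python scripts to look and compute and a tool call to move; the robot and the scene stay as the last step left them, time stands still between calls to the robot, and variables do not carry over. Pictures are saved under pics/ and viewed, at most 10 in all, crops included, and the job is handed in when it is done.

Besides the shell and the picture viewer there is one more tool, called after "Call:" as name(argument=value, ...), one argument or row to a line, values as JSON. jog_arm: Moves the arm, as the interface text tells. Its arguments: {"type":"object","properties":{"turn":{"type":"array","items":{"type":"array","items":{"type":"number"}}},"delta_pos":{"type":"array","items":{"type":"array","items":{"type":"number"}}},"gripper":{"type":"array","items":{"type":"number"}},"grip_force":{"type":"number"}},"required":["turn","delta_pos","gripper"]}

```bash
mkdir -p pics; python3 - <<'E'
from workcell import read_state, vision
import cv2, numpy as np
for n in("scene","top"):
    im=vision.read_camera(n); cv2.imwrite(f"pics/{n}0.png",im[:,:,::-1]); np.save(f"{n}0.npy",im)
    c=vision.calibration(n); R=np.array(c["R"]);print(n,c, -R.T@np.array(c["t"]))
print(read_state())
E
```

```text
scene {'vfov': 49.52965769466738, 'cx': 315.6972153367565, 'cy': 232.20988344154918, 'R': array([[-0.81356334,  0.58141316,  0.00856886],
       [ 0.45605142,  0.64715002, -0.6109124 ],
       [-0.36073785, -0.49310809, -0.79165183]]), 't': array([ 0.42794881, -0.20897518,  1.38377265])} [0.94264606 0.56877271 0.96413359]
top {'vfov': 57.13687619489538, 'cx': 315.6953115455852, 'cy': 235.84712192577797, 'R': array([[ 0.00245369, -0.99983664, -0.01790732],
       [-0.99918394, -0.00172933, -0.04035427],
       [ 0.04031671,  0.01799173, -0.99902496]]), 't': array([0.058758  , 0.55217333, 1.11770733])} [0.50651627 0.0395938  1.13995226]
{'time': 0.1, 'q': array([ 1.11906855e+00,  2.64729655e-01,  1.60522954e+00, -2.94381490e-05,
        1.27370795e+00, -3.68894054e-02]), 'joint_vel': array([ 0.00062403, -0.0023192 , -0.00386962, -0.00041729, -0.00251486,
       -0.0001909 ]), 'joint_torque': array([-9.83261089e-04, -5.16705358e+01, -3.68588662e+01, -1.24643484e-04,
        6.17023019e-03, -1.77656716e-06]), 'tool_pos': array([0.27176959, 0.61715235, 0.23005586]), 'tcp_rot': array([-0.64685283, -3.07379158,  0.00317206]), 'wrist_force': array([0.6842165 , 0.44010684, 0.09884442]), 'torque': array([ 0.06393062, -0.00827702, -0.01915095]), 'grip_force': 0.0, 'width': 0.995637102536185}
```

View pics/scene0.png

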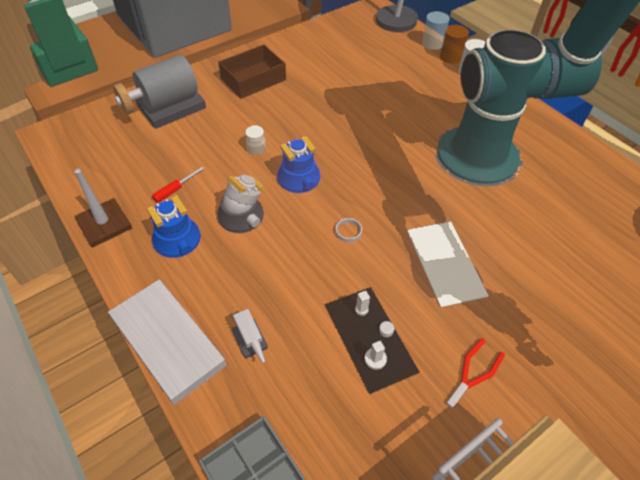

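View pics/top0.png

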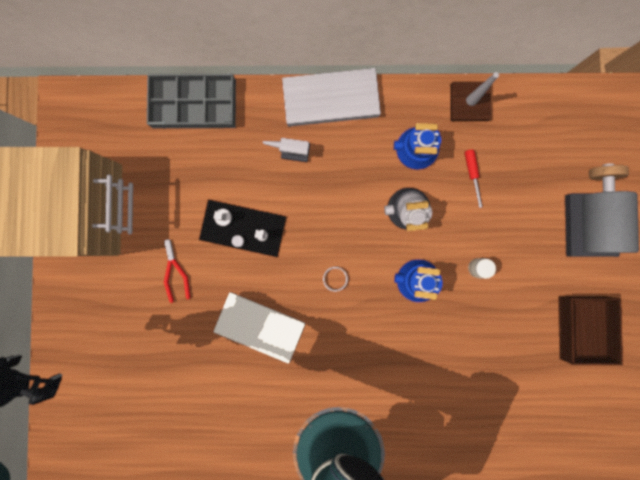

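Scene view: wide press at (376,355), narrow at (363,303), grey vise at (240,200). Top view: wide press at (222,216), narrow at (261,235), grey vise head near (415,212). The blue vises are decoys. I'll zoom in next.

```bash
cat > h.py <<'E'
from workcell import read_state, vision
import cv2, numpy as np
from scipy.spatial.transform import Rotation as Ro
C={n:vision.calibration(n) for n in("scene","top")}
def ray(n,u,v):
    c=C[n];f=240/np.tan(np.radians(c["vfov"]/2));R=np.array(c["R"]);t=np.array(c["t"])
    d=R.T@np.array([(u-c["cx"])/f,(v-c["cy"])/f,1]);return -R.T@t,d/np.linalg.norm(d)
def onz(n,u,v,z):
    o,d=ray(n,u,v);return o+d*(z-o[2])/d[2]
def tri(a,b):
    (o1,d1),(o2,d2)=ray("scene",*a),ray("top",*b)
    s=np.linalg.lstsq(np.c_[d1,-d2],o2-o1,rcond=None)[0]
    p,q=o1+s[0]*d1,o2+s[1]*d2
    return (p+q)/2,np.linalg.norm(p-q)
def proj(n,X):
    c=C[n];f=240/np.tan(np.radians(c["vfov"]/2));p=np.array(c["R"])@np.array(X)+np.array(c["t"])
    return np.array([c["cx"]+f*p[0]/p[2],c["cy"]+f*p[1]/p[2]])
def crop(im,u0,v0,w,h,s):
    return cv2.resize(im[v0:v0+h,u0:u0+w,::-1],None,fx=s,fy=s,interpolation=cv2.INTER_CUBIC)
E
python3 - <<'E'
from h import *
s=np.load("scene0.npy");t=np.load("top0.npy")
a=crop(s,210,165,67,50,6);b=crop(t,380,180,67,50,6)
c=crop(s,345,285,67,100,3);d=crop(t,195,195,100,67,4)
o=np.zeros((600,800,3),np.uint8)
o[:300,:402]=a;o[:300,398:800]=b;o[300:,:201]=c;o[300:568,398:798]=d
cv2.imwrite("pics/c1.png",o)
E
```

```text
(no output)
```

View pics/c1.png

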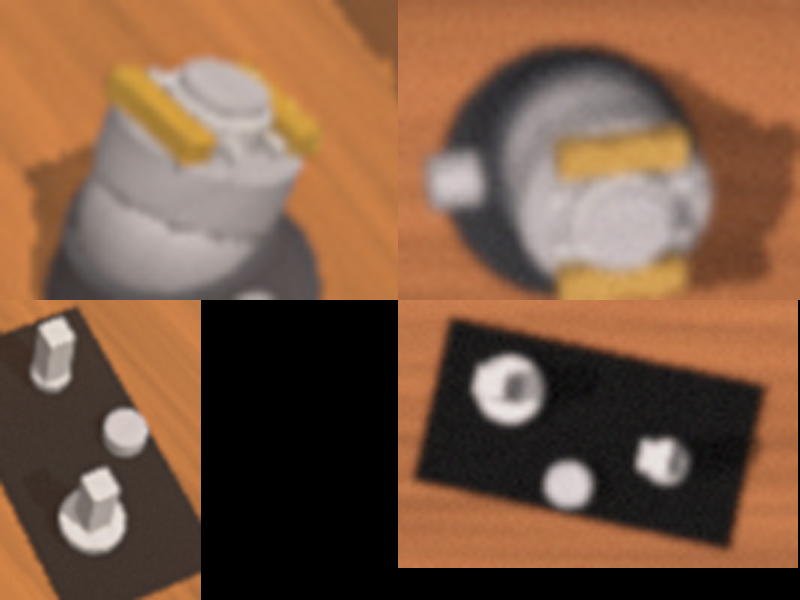

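The crops show the cover face centre at about (247.3,179.6) in scene and (416.9,216.6) in top, flanked by brass jaws. The wide press stands at the left (+y) end of the rest. Next I'll measure these.

```bash
python3 - <<'E'
from h import *
np.set_printoptions(precision=4,suppress=True)
s=np.load("scene0.npy");t=np.load("top0.npy")
print("cover",tri((247.3,179.6),(416.9,216.6)))
for n,im,(u0,v0,w,h) in(("scene",s,(200,160,80,80)),("top",t,(375,170,75,70))):
    roi=im[v0:v0+h,u0:u0+w]; hsv=cv2.cvtColor(roi,cv2.COLOR_RGB2HSV)
    # dark grey base
    m=((hsv[...,1]<70)&(hsv[...,2]<110)).astype(np.uint8)
    cs=max(cv2.findContours(m,0,cv2.CHAIN_APPROX_NONE)[0],key=cv2.contourArea)
    hull=cv2.convexHull(cs); print(n,"base bbox",cv2.boundingRect(hull),[u0,v0], cv2.fitEllipse(cs))
    # brass
    m=((hsv[...,0]>17)&(hsv[...,0]<30)&(hsv[...,1]>120)).astype(np.uint8)
    for c in cv2.findContours(m,0,cv2.CHAIN_APPROX_NONE)[0]:
        if cv2.contourArea(c)>15:
            b=cv2.boxPoints(cv2.minAreaRect(c))+[u0,v0];M=cv2.moments(c);print(n,"brass",cv2.contourArea(c),np.round([M['m10']/M['m00']+u0,M['m01']/M['m00']+v0],1),b.round(1).tolist())
# press foots/collars, rest
hsv=cv2.cvtColor(t,cv2.COLOR_RGB2HSV)
m=np.zeros(t.shape[:2],np.uint8);m[195:262,195:292]=(hsv[195:262,195:292,2]<70)
m=cv2.morphologyEx(m,cv2.MORPH_CLOSE,np.ones((25,25)))
c=max(cv2.findContours(m,0,2)[0],key=cv2.contourArea);r=cv2.minAreaRect(c);P=[onz("top",*p,.006) for p in cv2.boxPoints(r)]
print("rest",np.array(P),onz("top",*r[0],.006))
for z in(.024,.074):print("press top-view collar centre",onz("top",222.2,216.6,z))
E
python3 - <<'E'
import sys;sys.path.insert(0,'.')
from h import *
s=np.load("scene0.npy");t=np.load("top0.npy")
o=np.zeros((600,800,3),np.uint8)
o[:600,:400]=crop(s,352,330,50,75,8)[:600,:400];o[:400,400:]=crop(t,200,195,50,50,8)
o[400:,400:]=crop(t,355,165,100,50,4)
cv2.imwrite("pics/c2.png",o)
E
```

```text
cover (array([ 0.5922, -0.1775,  0.1067]), np.float64(0.003760148683944656))
scene base bbox (18, 37, 45, 35) [200, 160] ((38.583221435546875, 53.35127639770508), (36.640254974365234, 41.51401138305664), 84.02550506591797)
scene brass 31.5 [258.7 185.6] [[256.0, 181.0], [262.0, 181.0], [262.0, 189.0], [256.0, 189.0]]
scene brass 101.5 [236.3 183.8] [[226.8, 179.4], [230.7, 174.9], [245.7, 188.0], [241.8, 192.5]]
top base bbox (13, 19, 39, 39) [375, 170] ((34.79201889038086, 38.63022994995117), (37.14578628540039, 38.698143005371094), 144.86460876464844)
top brass 37.0 [415.9 226.6] [[406.8, 225.1], [425.9, 223.9], [426.2, 227.9], [407.1, 229.2]]
top brass 68.0 [417.3 205.3] [[407.5, 203.9], [426.6, 201.6], [427.2, 206.5], [408.1, 208.9]]
rest [[0.5431 0.3611 0.006 ]
 [0.6461 0.34   0.006 ]
 [0.6021 0.137  0.006 ]
 [0.4998 0.1587 0.006 ]] [0.5726 0.249  0.006 ]
press top-view collar centre [0.6002 0.2981 0.024 ]
press top-view collar centre [0.596  0.2865 0.074 ]
```

View pics/c2.png

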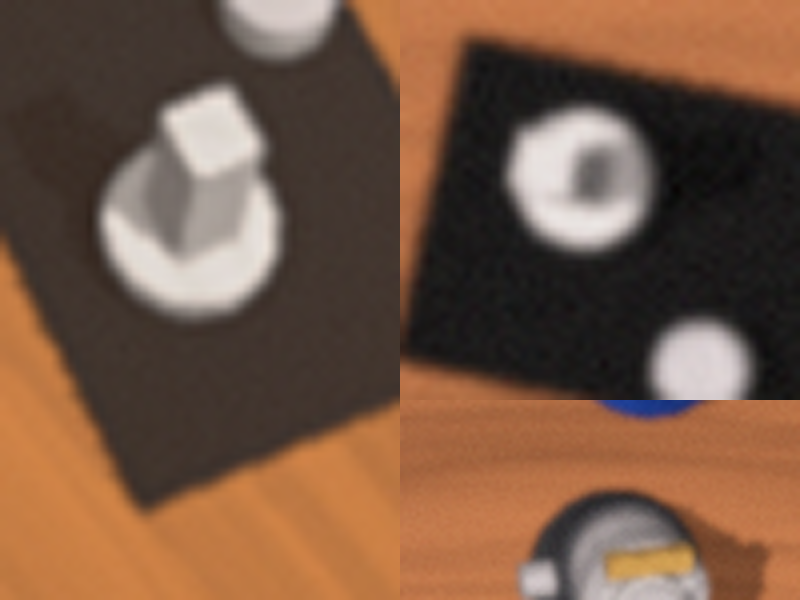

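The zoom shows the wide press collar centre at top-view (222.4,216.8) and scene (375.3,357). The handle-top corners in scene are at crop (160,120), (225,85), (265,135), (205,175). Next: press pose and yaw, the bias between cameras from the rest, and the vise axis.

```bash
python3 - <<'E'
from h import *
np.set_printoptions(precision=4,suppress=True)
s=np.load("scene0.npy")
hsv=cv2.cvtColor(s,cv2.COLOR_RGB2HSV)
m=np.zeros(s.shape[:2],np.uint8);m[280:400,315:425]=(hsv[280:400,315:425,2]<85)
m=cv2.morphologyEx(m,cv2.MORPH_CLOSE,np.ones((35,35)))
c=max(cv2.findContours(m,0,2)[0],key=cv2.contourArea);a=cv2.approxPolyDP(cv2.convexHull(c),6,True)[:,0]
P=np.array([onz("scene",*p,.006) for p in a]);print("rest scene",a.tolist(),P,P.mean(0))
f=lambda x,y:((x+.5)/8-.5+352,(y+.5)/8-.5+330)
T=np.array([onz("scene",*f(*p),.074) for p in((160,120),(225,85),(265,135),(205,175))])
e=np.diff(np.r_[T,T[:1]],axis=0);print("handle",T.mean(0),np.linalg.norm(e,axis=1),np.degrees(np.arctan2(e[:,1],e[:,0])))
print("collar scene",onz("scene",*f(190,222),.024))
# vise base from top, outer dark circle: left 445,right 700,top 45,bottom 300 in crop 6x
b=((572-398+.5)/6+379.5,(172+.5)/6+179.5)
for z in(0,.01,.02):print("base top",z,onz("top",*b,z), onz("top",409.8,208.6,z))
E
python3 - <<'E'
import sys;sys.path.insert(0,'.')
from h import *
s=np.load("scene0.npy");t=np.load("top0.npy")
o=np.zeros((600,800,3),np.uint8)
o[:600,:400]=crop(s,215,165,50,75,8)[:600,:400];o[:480,400:]=crop(t,385,185,50,60,8)
cv2.imwrite("pics/c3.png",o)
E
```

```text
rest scene [[369, 288], [417, 370], [371, 392], [326, 306]] [[0.5005 0.1613 0.006 ]
 [0.5416 0.3589 0.006 ]
 [0.6419 0.341  0.006 ]
 [0.602  0.1435 0.006 ]] [0.5715 0.2512 0.006 ]
handle [0.5966 0.297  0.074 ] [0.0181 0.0151 0.0177 0.0166] [173.9157  87.9628  -1.196  -90.8392]
collar scene [0.5974 0.2972 0.024 ]
base top 0 [ 0.6243 -0.1799 -0.    ] [ 0.6234 -0.183   0.    ]
base top 0.01 [ 0.6233 -0.178   0.01  ] [ 0.6224 -0.1811  0.01  ]
base top 0.02 [ 0.6223 -0.1761  0.02  ] [ 0.6214 -0.1791  0.02  ]
```

View pics/c3.png

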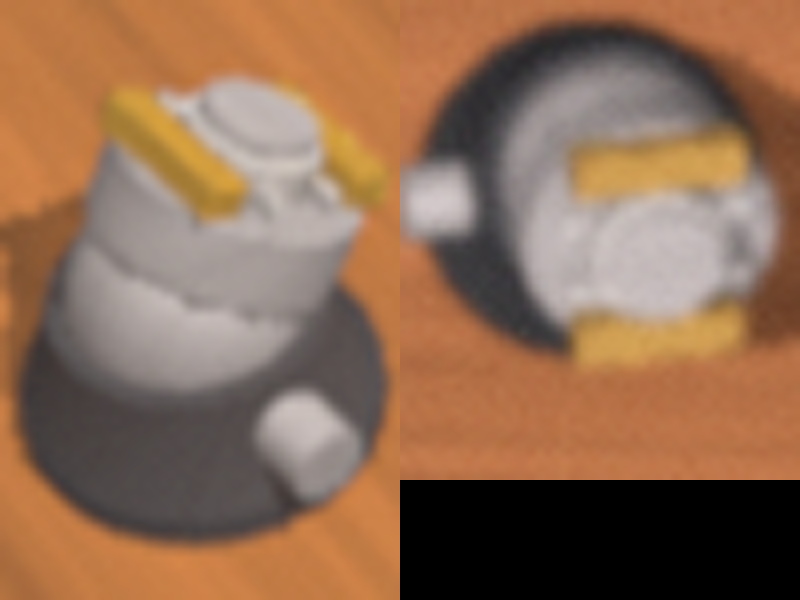

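The zoom shows the base circle centred near (409.2,208.6) in the top view, and the cover face centre at top (417.06,216.8) and scene (247.3,178.9). The jaw edges are visible too. Next I'll refine the axis.

```bash
python3 - <<'E'
from h import *
np.set_printoptions(precision=4,suppress=True)
S=lambda x,y:((x+.5)/8-.5+215,(y+.5)/8-.5+165)
T=lambda x,y:((x-400+.5)/8-.5+385,(y+.5)/8-.5+185)
P=onz("top",*T(597,192),0)
a=np.linspace(0,2*np.pi,73)
for z in(0,.012):
  circ=np.c_[P[0]+.055*np.cos(a),P[1]+.055*np.sin(a),0*a+z]
  for n,fx in(("scene",lambda p:((p-[215,165]+.5)*8-.5)),("top",lambda p:(p-[385,185]+.5)*8-.5+[400,0])):
    q=np.array([fx(proj(n,c)) for c in circ]);print(n,z,q.min(0),q.max(0))
print(P)
c,g=tri(S(262,115),T(660,258));print("cover",c,g)
i1,g1=tri(S(142,90),T(750,170));i2,g2=tri(S(246,182),T(580,197));print(i1,g1,i2,g2,np.linalg.norm(i1-i2))
h=np.array([P[0],P[1],.05]);v=c-h;L=np.linalg.norm(v);print("axis",v/L,L,"tilt",np.degrees(np.arccos(v[2]/L)), "dot jaw",(v/L)@(i2-i1)/np.linalg.norm(i2-i1))
E
```

```text
scene 0 [  7.9695 263.3129] [376.5619 546.3245]
top 0 [426.3428  22.7093] [767.9538 361.9508]
scene 0.012 [  2.1547 237.2594] [373.5993 521.0492]
top 0.012 [431.8035  17.0855] [777.0593 359.9187]
[ 0.6235 -0.1815  0.    ]
cover [ 0.5917 -0.1776  0.1084] 0.003408586734021861
[ 0.6165 -0.2025  0.1123] 0.004953976193451734 [ 0.6097 -0.154   0.1127] 0.0020160310675048604 0.04897565640351894
axis [-0.4776  0.0582  0.8766] 0.06663916460849692 tilt 28.76027204346521 dot jaw 0.13041012580991193
```

```bash
python3 - <<'E'
from h import *
np.set_printoptions(precision=4,suppress=True)
S=lambda x,y:((x+.5)/8-.5+215-1.15,(y+.5)/8-.5+165)
T=lambda x,y:((x-400+.5)/8-.5+385,(y+.5)/8-.5+185)
P=onz("top",*T(597,192),0)
for tp in((660,258),(656,254)):
 for sp in((262,115),(258,118)):
  c,g=tri(S(*sp),T(*tp))
  h=np.array([P[0],P[1],.05]);v=c-h;L=np.linalg.norm(v);ax=v/L;print("cover",c,g,"axis",ax,L,"tilt",np.degrees(np.arccos(v[2]/L)),np.degrees(np.arctan2(v[1],-v[0])))
i1,g1=tri(S(142,90),T(750,170));i2,g2=tri(S(246,182),T(580,197));print(i1,g1,i2,g2,np.linalg.norm(i1-i2),ax@(i2-i1)/np.linalg.norm(i2-i1))
f=lambda x,y:((x+.5)/8-.5+352-1.15,(y+.5)/8-.5+330)
print("press",onz("scene",*f(213,130),.074),onz("scene",*f(190,222),.024),onz("top",222.4,216.8,.024))
print("rz start",Ro.from_rotvec(read_state()["tcp_rot"]).as_matrix())
E
```

```text
cover [ 0.5928 -0.1785  0.108 ] 0.0008693666518588786 axis [-0.4682  0.0455  0.8824] 0.06572953934362721 tilt 28.06297514997156 5.546640732626892
cover [ 0.5933 -0.1791  0.1064] 0.00011995500426925041 axis [-0.4721  0.0366  0.8808] 0.06407582925043362 tilt 28.26147309230608 4.43795219391676
cover [ 0.5937 -0.1768  0.11  ] 0.0011114777460721785 axis [-0.4446  0.0691  0.893 ] 0.06718753447750131 tilt 26.74139189597912 8.832672884762323
cover [ 0.5942 -0.1775  0.1084] 0.0001248312843750931 axis [-0.4479  0.0611  0.892 ] 0.06551941397380466 tilt 26.87415551544414 7.771052065584007
[ 0.6175 -0.2035  0.1118] 0.0024318163123033944 [ 0.6107 -0.1549  0.1123] 0.0004764306309870012 0.049040815178756025 0.1308448054115179
press [0.5987 0.2959 0.074 ] [0.5992 0.2959 0.024 ] [0.5997 0.2976 0.024 ]
rz start [[-0.9152  0.403  -0.0009]
 [ 0.403   0.9152 -0.0019]
 [ 0.     -0.0021 -1.    ]]
```

```bash
python3 - <<'E'
from h import *
o=np.zeros((600,800,3),np.uint8)
for n,(u,v),k in(("scene",(221,168),0),("top",(396,194),1)):
    im=np.mean([vision.read_camera(n).astype(float) for _ in range(10)],0);np.save(n+"_avg.npy",im)
    r=np.clip(im,0,255).astype(np.float32)
    r=np.clip(r+1.5*(r-cv2.GaussianBlur(r,(0,0),1.2)),0,255).astype(np.uint8)
    o[:,k*400:(k+1)*400]=crop(r,u,v,40,60,10)
    for i in range(0,600,100):cv2.putText(o,str(i),(k*400,i+5),0,.35,(0,0,0))
cv2.imwrite("pics/c4.png",o)
E
```

```text
(no output)
```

View pics/c4.png

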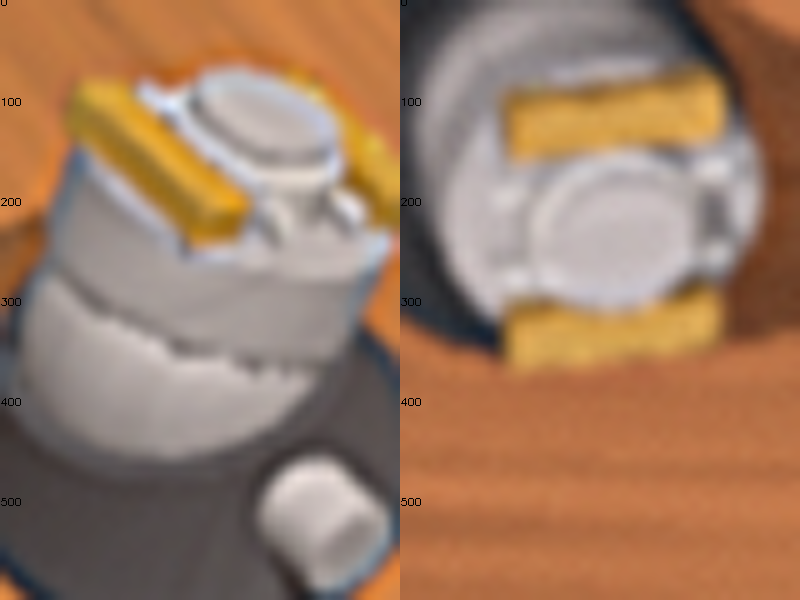

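The sharpened view shows the cover face centre at top crop (620,242) and scene crop (265,112). The inner top edge of the upper jaw runs (727,130) to (512,157) in top and (112,82) to (248,203) in scene.

```bash
cat >> h.py <<'E'
S=lambda x,y:((x+.5)/10-.5+221-1.15,(y+.5)/10-.5+168)
T=lambda x,y:((x-400+.5)/10-.5+396,(y+.5)/10-.5+194)
E
python3 - <<'E'
from h import *
np.set_printoptions(precision=4,suppress=True)
P=np.array([.6235,-.1815,.05])
c,g=tri(S(265,112),T(620,242));v=c-P;L=np.linalg.norm(v);print(c,g,v/L,L)
i1,g1=tri(S(112,82),T(727,130));i2,g2=tri(S(248,203),T(512,157))
d=(i2-i1)/np.linalg.norm(i2-i1);print(i1,g1,i2,g2,d,np.linalg.norm(i2-i1))
# what each axis candidate predicts, with seat at hinge+60a: project jaw-edge ends, cover centre
for a in([-.465,.047,.884],[-.47,-.07,.88],[-.44,.1,.89],[-.5,.0,.866]):
    a=np.array(a)/np.linalg.norm(a)
    d=np.array([-.126,.99,0]);d[2]=-(d@a)/a[2];d/=np.linalg.norm(d);n=np.cross(d,a);n*=np.sign(n[0])
    q=[]
    for X in(P+.0642*a,P+.056*a+.018*n-.027*d,P+.056*a+.018*n+.027*d):
        p=(proj("scene",X)-[221-1.15,168]+.5)*10-.5;r=(proj("top",X)-[396,194]+.5)*10-.5+[400,0];q+=[p.round(),r.round()]
    # head top disc rim extreme points
    print(a.round(3),d.round(3),[x.tolist() for x in q])
E
```

```text
[ 0.5914 -0.1806  0.1058] 0.0008430746464712144 [-0.4983  0.014   0.8669] 0.0643543725693732
[ 0.617  -0.2044  0.1106] 0.0002728404972999023 [ 0.6109 -0.1545  0.1109] 0.0007752069918360276 [-0.1229  0.9924  0.0069] 0.050317982482200145
[-0.465  0.047  0.884] [-0.125  0.985 -0.118] [[263.0, 119.0], [613.0, 231.0], [118.0, 86.0], [719.0, 131.0], [269.0, 235.0], [486.0, 163.0]]
[-0.47 -0.07  0.88] [-0.126  0.992  0.011] [[247.0, 99.0], [645.0, 232.0], [104.0, 75.0], [749.0, 134.0], [251.0, 203.0], [520.0, 163.0]]
[-0.441  0.1    0.892] [-0.124  0.977 -0.171] [[265.0, 129.0], [599.0, 224.0], [120.0, 94.0], [705.0, 124.0], [270.0, 252.0], [471.0, 157.0]]
[-0.5    0.     0.866] [-0.126  0.989 -0.073] [[265.0, 110.0], [625.0, 241.0], [121.0, 78.0], [731.0, 142.0], [271.0, 220.0], [499.0, 172.0]]
```

```bash
python3 - <<'E'
from h import *
np.set_printoptions(precision=4,suppress=True)
def sat(n):
    im=np.load(n+"_avg.npy");return im[...,0]-im[...,2]   # R-B
def edge(M,p0,p1,w=4,t0=.2,t1=.8):
    # subpixel half-level crossings across a rough line; returns fitted line endpoints + rms
    p0,p1=np.array(p0),np.array(p1);d=(p1-p0);nn=np.array([-d[1],d[0]])/np.linalg.norm(d);out=[]
    for s in np.linspace(t0,t1,25):
        q=p0+s*d;x=np.linspace(-w,w,81);pt=q+x[:,None]*nn
        v=cv2.remap(M.astype(np.float32),pt[:,:1].astype(np.float32),pt[:,1:].astype(np.float32),cv2.INTER_LINEAR).ravel()
        g=np.abs(np.gradient(cv2.GaussianBlur(v[None],(0,0),4)[0]));g*=np.exp(-(x/2)**2)
        k=g>.5*g.max();out.append(q+nn*np.sum(x[k]*g[k])/np.sum(g[k]))
    out=np.array(out,np.float32);vx,vy,x0,y0=cv2.fitLine(out,cv2.DIST_HUBER,0,.01,.01).ravel()
    c=np.array([x0,y0]);u=np.array([vx,vy]);r=(out-c)@[-vy,vx];return c-10*u,c+10*u,np.std(r)
m,t=sat("scene"),sat("top")
se={"in":edge(m,S(112,82),S(248,203),3,.35,.9),"out":edge(m,S(75,125),S(195,245),3)}
te={"in":edge(t,T(512,157),T(727,130),3),"low_in":edge(t,T(507,308),T(720,283),3,.05,.3)}
# note S subtracts the 1.15 bias: recompute with raw pixels for sampling
b=np.array([1.15,0])
se={k:edge(m,np.array(S(*p))+b,np.array(S(*q))+b,3,a,c) for k,(p,q,a,c) in {"in":((112,82),(248,203),.35,.9),"out":((75,125),(195,245),.15,.9)}.items()}
N=lambda n,e:np.cross(ray(n,*e[0])[1],ray(n,*e[1])[1])
for ks,es in se.items():
    for kt,et in te.items():
        e2=(es[0]-b,es[1]-b);d=np.cross(N("scene",e2),N("top",et));d/=np.linalg.norm(d);d*=np.sign(d[1])
        print(ks,kt,d,"rms",es[2],et[2],"ay for ax=-.49:",(.49*d[0]-.87*d[2])/d[1])
# dark base circle: radial edges vs bench in top (R-B), left/top half
P=None;cc=np.array([409.2,208.6]);pts=[]
for a in np.radians(np.r_[150:300:4]):
    u=np.array([np.cos(a),np.sin(a)]);x=np.linspace(17,26,181);pt=(cc+x[:,None]*u).astype(np.float32)
    v=cv2.remap(t.astype(np.float32),pt[:,:1],pt[:,1:],cv2.INTER_LINEAR).ravel();g=np.gradient(cv2.GaussianBlur(v[None],(0,0),8)[0]);k=np.argmax(g);pts.append(cc+u*x[k])
pts=np.array(pts);W=np.array([onz("top",*p,0.0)[:2] for p in pts])
A=np.c_[2*W,np.ones(len(W))];s=np.linalg.lstsq(A,(W**2).sum(1),rcond=None)[0];r=np.sqrt(s[2]+s[:2]@s[:2])
res=np.linalg.norm(W-s[:2],axis=1)-r;k=abs(res)<.0012
s=np.linalg.lstsq(A[k],(W[k]**2).sum(1),rcond=None)[0];print("base",s[:2],np.sqrt(s[2]+s[:2]@s[:2]),k.sum(),len(k))
from scipy.optimize import least_squares
q=least_squares(lambda c:np.linalg.norm(W[k]-c,axis=1)-.055,[.6235,-.1815]);print("fixed r",q.x,np.std(q.fun))
E
```

```text
in in [-0.1086  0.9937  0.0271] rms 0.048629563 0.06827865 ay for ax=-.49: -0.07731875881636342
in low_in [-0.0283  0.982   0.187 ] rms 0.048629563 0.061919626 ay for ax=-.49: -0.17980909763004968
out in [-0.1071  0.9942  0.0076] rms 0.07571711 0.06827865 ay for ax=-.49: -0.05945843118605563
out low_in [-0.0277  0.9839  0.1764] rms 0.07571711 0.061919626 ay for ax=-.49: -0.16974203401461063
base [ 0.6211 -0.1798] 0.05772312796175442 17 38
fixed r [ 0.6239 -0.1789] 0.0004761629893820968
```

Call:
jog_arm(
  turn=[
    [0, 0, 0],
    [0, 0, 0],
    [0, 0, 0],
    [0, 0, 0],
    [0, 0, 0],
    [0, 0, 0],
    [0, 0, 0],
    [0, 0, 0],
    [0, 0, 0],
    [0, 0, 0],
    [0, 0, 0],
    [0, 0, 0],
    [0, 0, 0],
    [0, 0, 0],
    [0, 0, 0.12],
    [0, 0, 0.12],
    [0, 0, 0.12],
    [0, 0, 0.12],
    [0, 0, 0.12],
    [0, 0, 0.12],
  ],
  delta_pos=[
    [-0.0306, -0.0116, 0.005],
    [-0.0306, -0.0116, 0.005],
    [-0.0306, -0.0116, 0.005],
    [-0.0306, -0.0116, 0.005],
    [-0.0306, -0.0116, 0.005],
    [-0.0306, -0.0116, 0.005],
    [-0.0306, -0.0116, 0.005],
    [-0.0306, -0.0116, 0.005],
    [-0.0306, -0.0116, 0.005],
    [-0.0306, -0.0116, 0.005],
    [-0.0306, -0.0116, 0.005],
    [-0.0306, -0.0116, 0.005],
    [-0.0306, -0.0116, 0.005],
    [-0.0306, -0.0116, 0.005],
    [0, 0, 0],
    [0, 0, 0],
    [0, 0, 0],
    [0, 0, 0],
    [0, 0, 0],
    [0, 0, 0],
  ],
  gripper=[0.05, 0.05, 0.05, 0.05, 0.05, 0.05, 0.05, 0.05, 0.05, 0.05, 0.05, 0.05, 0.05, 0.05, 0.05, 0.05, 0.05, 0.05, 0.05, 0.05],
)

```text
time: 2.77
tool_pos: [0.5987, 0.2964, 0.1613]
tcp_rot: [-1.697, -2.644, -0.0]
wrist_force: [-1.0, -0.0, -0.1]
width: 0.59
grip_force: 0.0
```

Call:
jog_arm(
  turn=[
    [0, 0, 0.12],
    [0, 0, 0.12],
    [0, 0, 0.12],
    [0, 0, 0.12],
    [0, 0, 0],
    [0, 0, 0],
  ],
  delta_pos=[
    [0, 0, 0],
    [0, 0, 0],
    [0, 0, 0],
    [0, 0, 0],
    [0, 0, 0],
    [0, 0, 0],
  ],
  gripper=[0.05, 0.05, 0.05, 0.05, 0.05, 0.05],
)

```text
time: 3.27
tool_pos: [0.5987, 0.2965, 0.1613]
tcp_rot: [-2.266, -2.176, -0.0]
wrist_force: [0.7, 0.1, -1.0]
width: 0.583
grip_force: 0.0
```

```bash
cat >> h.py <<'E'
np.set_printoptions(precision=4,suppress=True)
def pose():
    s=read_state();return s,np.array(s["tool_pos"]),Ro.from_rotvec(s["tcp_rot"])
def to(p,Rm=None):
    s,q,R=pose();print("t",s["time"],"pos",q,"w",s["width"],"F",s["wrist_force"]);print(R.as_matrix())
    print("d_tool",R.inv().apply(np.array(p)-q))
    if Rm is not None:print("turn",(R.inv()*Ro.from_matrix(Rm)).as_rotvec(),"d_tool after turn",np.array(Rm).T@(np.array(p)-q))
E
python3 - <<'E'
from h import *
a=np.radians(-2.5);y=np.array([np.cos(a),np.sin(a),0]);z=np.array([0,0,-1.]);x=np.cross(y,z)
to([.599,.2965,.0255],np.c_[x,y,z])
o=np.zeros((600,800,3),np.uint8)
im=vision.read_camera("scene");o[:,:400]=crop(im,330,240,80,120,5)
im=vision.read_camera("top");o[:,400:]=crop(im,180,150,80,120,5)
cv2.imwrite("pics/g1.png",o)
E
```

```text
t 3.2667 pos [0.5987 0.2965 0.1613] w 0.5832076741754356 F [ 0.6692  0.1282 -0.9675]
[[ 0.0407  0.9992  0.    ]
 [ 0.9992 -0.0407  0.    ]
 [ 0.      0.     -1.    ]]
d_tool [0.     0.0003 0.1358]
turn [ 0.     -0.      0.0029] d_tool after turn [0.     0.0003 0.1358]
```

View pics/g1.png

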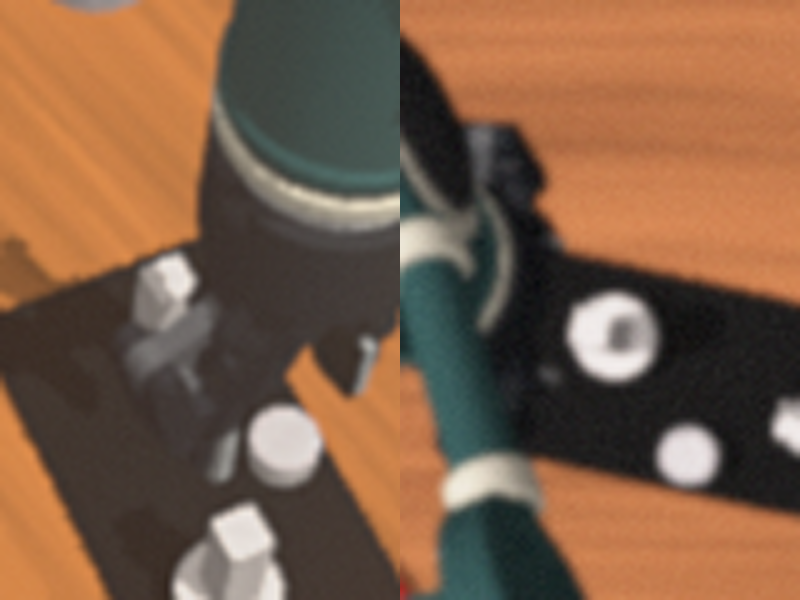

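The scene view shows the gripper above the press, with fingertips near (374,335) and (401,317). I'll check these against the projected tip positions.

```bash
python3 - <<'E'
from h import *
for dx in(.026,-.026):
  for z in(.157,.161): print(proj("scene",[.5987+dx,.2965-.04*dx,z]),proj("top",[.5987+dx,.2965,z]))
E
```

```text
[370.0652 332.4684] [209.4481 200.7836]
[370.2798 331.3909] [208.9861 200.5696]
[393.9837 317.6643] [209.1661 223.8586]
[394.278  316.5561] [208.702  223.7378]
```

Call:
jog_arm(
  turn=[
    [0, 0, 0],
    [0, 0, 0],
    [0, 0, 0],
    [0, 0, 0],
    [0, 0, 0],
    [0, 0, 0],
    [0, 0, 0],
  ],
  delta_pos=[
    [0, 0, 0.025],
    [0, 0, 0.025],
    [0, 0, 0.025],
    [0, 0, 0.025],
    [0, 0, 0.02],
    [0, 0, 0.0145],
    [0, 0, 0],
  ],
  gripper=[0.05, 0.05, 0.05, 0.05, 0.05, 0.05, 0.05],
  grip_force=60,
)

```text
time: 3.95
tool_pos: [0.5957, 0.2951, 0.0226]
tcp_rot: [-2.267, -2.172, 0.01]
wrist_force: [-0.6, -0.2, -1.5]
width: 0.587
grip_force: 0.0
```

Call:
jog_arm(
  turn=[
    [0, 0, 0],
    [0, 0, 0],
    [0, 0, 0],
    [0, 0, 0],
    [0, 0, 0],
    [0, 0, 0],
    [0, 0, 0],
    [0, 0, 0],
  ],
  delta_pos=[
    [0, 0, 0],
    [0, 0, 0],
    [0, 0, 0],
    [0, 0, 0],
    [0, 0, 0],
    [0, 0, 0],
    [0, 0, 0],
    [0, 0, 0],
  ],
  gripper=[0.03, 0.02, 0.01, 0.005, 0.005, 0.005, 0.005, 0.005],
  grip_force=60,
)

```text
time: 4.62
tool_pos: [0.6002, 0.2972, 0.0289]
tcp_rot: [2.269, 2.171, 0.005]
wrist_force: [0.3, 0.0, 5.4]
width: 0.203
grip_force: 59.3
```

Call:
jog_arm(
  turn=[
    [0, 0, 0],
    [0, 0, 0],
    [0, 0, 0],
    [0, 0, 0],
    [0, 0, 0],
    [0, 0, 0],
    [0, 0, 0],
    [0, 0, 0],
    [0, 0, 0],
  ],
  delta_pos=[
    [0, 0, -0.01],
    [0, 0, -0.025],
    [0, 0, -0.035],
    [0, 0, -0.035],
    [0, 0, -0.035],
    [0, 0, -0.03],
    [0, 0, 0],
    [0, 0, 0],
    [0, 0, 0],
  ],
  gripper=[0.005, 0.005, 0.005, 0.005, 0.005, 0.005, 0.005, 0.005, 0.005],
)

```text
time: 5.37
tool_pos: [0.5979, 0.2961, 0.1962]
tcp_rot: [-2.269, -2.172, 0.002]
wrist_force: [-0.5, -0.3, -1.4]
width: 0.206
grip_force: 58.7
```

```bash
python3 - <<'E'
from h import *
a=np.array([-.495,-.045,.868]);a/=np.linalg.norm(a)
z=-a;yy=np.array([1,-.044,0]);yy-=(yy@z)*z;yy/=np.linalg.norm(yy);M=np.c_[np.cross(yy,z),yy,z]
c=np.array([.5915,-.181,.1058]);tcp=c+(.018+.003+.05)*a
print(tcp);to(tcp,M);print(read_state()["torque"],read_state()["q"])
E
```

```text
[ 0.5564 -0.1842  0.1674]
t 5.3667 pos [0.5979 0.2961 0.1962] w 0.20613458354240335 F [-0.5365 -0.3195 -1.3935]
[[ 0.044   0.999  -0.0013]
 [ 0.999  -0.044  -0.0006]
 [-0.0007 -0.0012 -1.    ]]
d_tool [-0.4816 -0.0203  0.0291]
turn [-0.5159  0.0757  0.0199] d_tool after turn [-0.4824 -0.0137 -0.0172]
[-0.0316  0.0603  0.0287] [ 0.4225  0.2726  1.6586 -0.0001  1.2118  0.4665]
```

Call:
jog_arm(
  turn=[
    [0, 0, 0],
    [0, 0, 0],
    [0, 0, 0],
    [0, 0, 0],
    [0, 0, 0],
    [0, 0, 0],
    [0, 0, 0],
    [0, 0, 0],
    [0, 0, 0],
    [0, 0, 0],
    [0, 0, 0],
    [0, 0, 0],
    [0, 0, 0],
    [0, 0, 0],
    [-0.1032, 0.0151, 0.004],
    [-0.1032, 0.0151, 0.004],
    [-0.1032, 0.0151, 0.004],
    [-0.1032, 0.0151, 0.004],
    [-0.1032, 0.0151, 0.004],
    [0, 0, 0],
  ],
  delta_pos=[
    [-0.02, 0, 0],
    [-0.035, -0.0015, 0],
    [-0.037, -0.0015, 0],
    [-0.037, -0.0015, 0],
    [-0.037, -0.0015, 0],
    [-0.037, -0.0015, 0],
    [-0.037, -0.0015, 0],
    [-0.037, -0.0015, 0],
    [-0.037, -0.0015, 0],
    [-0.037, -0.0015, 0],
    [-0.037, -0.0015, 0],
    [-0.037, -0.0015, 0],
    [-0.035, -0.002, 0],
    [-0.0226, -0.0018, 0],
    [0, 0, 0],
    [0, 0, 0],
    [0, 0, 0],
    [0, 0, 0],
    [0, 0, 0],
    [0, 0, 0],
  ],
  gripper=[0.005, 0.005, 0.005, 0.005, 0.005, 0.005, 0.005, 0.005, 0.005, 0.005, 0.005, 0.005, 0.005, 0.005, 0.005, 0.005, 0.005, 0.005, 0.005, 0.005],
  grip_force=100,
)

```text
time: 7.03
tool_pos: [0.5499, -0.1819, 0.1884]
tcp_rot: [2.028, 1.893, 0.58]
wrist_force: [-2.8, 0.1, -4.1]
width: 0.194
grip_force: 98.1
```

```bash
cat >> h.py <<'E'
def tgt(gap,a=(-.495,-.045,.868),c=(.5915,-.181,.1058)):
    a=np.array(a);a=a/np.linalg.norm(a)
    z=-a;yy=np.array([1,-.044,0]);yy-=(yy@z)*z;yy/=np.linalg.norm(yy)
    return np.array(c)+(.0225+gap)*a,np.c_[np.cross(yy,z),yy,z]
E
python3 - <<'E'
from h import *
to(*tgt(.02));print(read_state()["q"])
E
```

```text
t 7.0333 pos [ 0.5499 -0.1819  0.1884] w 0.1938627632953705 F [-2.8379  0.1073 -4.1311]
[[ 0.0465  0.8715  0.4881]
 [ 0.9954 -0.0815  0.0509]
 [ 0.0841  0.4835 -0.8713]]
d_tool [-0.0039 -0.0041  0.0499]
turn [-0.0081 -0.0053 -0.006 ] d_tool after turn [-0.0036 -0.0045  0.0499]
[-0.5415 -0.1379  2.1983  0.4676  0.7139 -0.7728]
```

Call:
jog_arm(
  turn=[
    [-0.008, -0.005, -0.006],
    [0, 0, 0],
    [0, 0, 0],
    [0, 0, 0],
    [0, 0, 0],
  ],
  delta_pos=[
    [-0.0018, -0.0022, 0.01],
    [-0.0018, -0.0023, 0.02],
    [0, 0, 0.02],
    [0, 0, 0],
    [0, 0, 0],
  ],
  gripper=[0.005, 0.005, 0.005, 0.005, 0.005],
)

```text
time: 7.45
tool_pos: [0.5772, -0.1848, 0.1484]
tcp_rot: [2.008, 1.892, 0.579]
wrist_force: [-0.1, 0.3, -1.2]
width: 0.194
grip_force: 98.1
```

```bash
python3 - <<'E'
from h import *
to(*tgt(.02))
_,q,R=pose();f=q+.0225*R.as_matrix()[:,2]
c=np.array([.5915,-.181,.1058])
for n in("scene","top"):print(n,"foot",proj(n,f),"handle top",proj(n,q-.0455*R.as_matrix()[:,2]),"cover",proj(n,c))
o=np.zeros((600,800,3),np.uint8)
for k,(n,u,v) in enumerate((("scene",215,140),("top",385,170))):
    im=np.mean([vision.read_camera(n).astype(float) for _ in range(6)],0).astype(np.float32);np.save(n+"_p.npy",im)
    r=np.clip(im+1.5*(im-cv2.GaussianBlur(im,(0,0),1.2)),0,255).astype(np.uint8)
    o[:,k*400:(k+1)*400]=crop(r,u,v,50,75,8)
cv2.imwrite("pics/p1.png",o)
E
```

```text
t 7.45 pos [ 0.5772 -0.1848  0.1484] w 0.19405394355488792 F [-0.0592  0.3225 -1.2251]
[[ 0.0403  0.8665  0.4975]
 [ 0.9966 -0.071   0.0428]
 [ 0.0724  0.4941 -0.8664]]
d_tool [ 0.0012 -0.0088  0.0017]
turn [0.0031 0.0019 0.0051] d_tool after turn [ 0.0011 -0.0088  0.0017]
scene foot [245.5228 170.1745] handle top [255.6238 143.7546] cover [245.9694 178.6809]
top foot [421.2282 218.1204] handle top [428.7538 231.5916] cover [417.8348 217.5776]
```

View pics/p1.png

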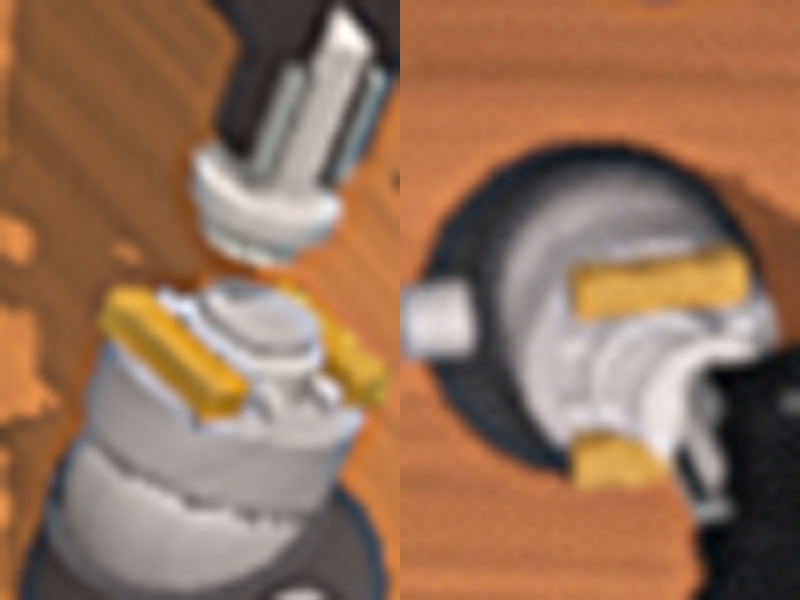

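Scene view: foot bottom near (246,170.5), handle top near (258,143.7). The press axis looks a few degrees steeper in tilt than the head's sides. I'll fit the head's silhouette edges to check the axis.

```bash
python3 - <<'E'
from h import *
def edge(M,p0,p1,w=3,N=25):
    p0,p1=np.array(p0),np.array(p1);d=p1-p0;nn=np.array([-d[1],d[0]])/np.linalg.norm(d);out=[]
    for s in np.linspace(.05,.95,N):
        q=p0+s*d;x=np.linspace(-w,w,81);pt=(q+x[:,None]*nn).astype(np.float32)
        v=cv2.remap(M.astype(np.float32),pt[:,:1],pt[:,1:],cv2.INTER_LINEAR).ravel()
        g=np.abs(np.gradient(cv2.GaussianBlur(v[None],(0,0),4)[0]))*np.exp(-(x/2)**2);k=g>.5*g.max();out.append(q+nn*np.sum(x[k]*g[k])/np.sum(g[k]))
    out=np.array(out,np.float32);vx,vy,x0,y0=cv2.fitLine(out,cv2.DIST_HUBER,0,.01,.01).ravel()
    c=np.array([x0,y0]);u=np.array([vx,vy]);return c-8*u,c+8*u,np.std((out-c)@[-vy,vx]),np.degrees(np.arctan2(abs(vx),abs(vy)))
m=np.load("scene_avg.npy");rb=m[...,0]-m[...,2];gr=m.sum(2)/3;b=np.array([1.15,0])
ns=[]
for nm,M,p,q in(("left rb",rb,(228.6,182.5),(226.0,192)),("right g",gr,(259.7,194),(257.2,202.5)),("right rb",rb,(259.7,194),(257.2,202.5))):
    e=edge(M,p,q);n=np.cross(ray("scene",*(e[0]-b))[1],ray("scene",*(e[1]-b))[1]);n/=np.linalg.norm(n);ns.append(n)
    print(nm,e[0],e[1],"rms",e[2],"slope",e[3])
for a in([-.495,-.045,.868],[-.47,-.07,.88],[-.44,-.08,.89],[-.5,-.1,.86],[-.45,-.03,.89]):
    a=np.array(a)/np.linalg.norm(a);print(a,"offsets deg",[round(np.degrees(np.arcsin(n@a)),1) for n in ns])
print(ns)
E
```

```text
left rb [223.93   194.6549] [228.7018 179.383 ] rms 0.10859409 slope 17.352085
right g [256.9055 205.976 ] [258.0308 190.0157] rms 0.47286063 slope 4.0331216
right rb [256.1946 205.5008] [259.9873 189.9568] rms 0.45614067 slope 13.712224
[-0.4949 -0.045   0.8678] offsets deg [np.float64(2.2), np.float64(15.6), np.float64(7.2)]
[-0.47   -0.07    0.8799] offsets deg [np.float64(0.1), np.float64(13.4), np.float64(5.0)]
[-0.4417 -0.0803  0.8935] offsets deg [np.float64(-1.7), np.float64(11.6), np.float64(3.3)]
[-0.5001 -0.1     0.8602] offsets deg [np.float64(0.5), np.float64(14.0), np.float64(5.4)]
[-0.451  -0.0301  0.892 ] offsets deg [np.float64(0.5), np.float64(13.8), np.float64(5.6)]
[array([-0.6971,  0.6416, -0.3202]), array([-0.8165,  0.5631, -0.1273]), array([-0.7219,  0.6513, -0.234 ])]
```

```bash
cat >> h.py <<'E'
A0=(-.475,-.06,.878);C0=(.592,-.1815,.106)
def st(gap):
    to(*tgt(gap,A0,C0));s=read_state();a=np.array(A0)
    print("axial F",np.array(s["wrist_force"])@a,"gap now",(np.array(s["tool_pos"])-C0)@a/np.linalg.norm(a)-.0225,"torque tool",Ro.from_rotvec(s["tcp_rot"]).inv().apply(s["torque"]))
E
python3 - <<'E'
from h import *
st(.008)
E
```

```text
t 8.05 pos [ 0.5781 -0.186   0.1514] w 0.19729796971336613 F [ 0.5125 -0.0382 -0.8549]
[[ 0.0413  0.8632  0.5031]
 [ 0.9967 -0.0707  0.0395]
 [ 0.0697  0.4998 -0.8633]]
d_tool [ 0.0014 -0.01    0.0159]
turn [0.0332 0.018  0.013 ] d_tool after turn [ 0.001  -0.0095  0.0162]
axial F -0.9917783297975367 gap now 0.02419723985204497 torque tool [ 0.3909 -0.0398 -0.0201]
```

Call:
jog_arm(
  turn=[
    [0.0166, 0.009, 0.0065],
    [0.0166, 0.009, 0.0065],
    [0, 0, 0],
    [0, 0, 0],
    [0, 0, 0],
    [0, 0, 0],
    [0, 0, 0],
  ],
  delta_pos=[
    [0.001, -0.005, 0],
    [0, -0.0045, 0],
    [0, 0, 0.008],
    [0, 0, 0.007],
    [0, 0, 0],
    [0, 0, 0],
    [0, 0, 0],
  ],
  gripper=[0.005, 0.005, 0.005, 0.005, 0.005, 0.005, 0.005],
)

```text
time: 8.63
tool_pos: [0.577, -0.1832, 0.1327]
tcp_rot: [2.04, 1.908, 0.576]
wrist_force: [0.5, 0.2, -1.2]
width: 0.199
grip_force: 98.1
```

```bash
python3 - <<'E'
from h import *
st(.0)
_,q,R=pose();z=R.as_matrix()[:,2]
for n in("scene","top"):print(n,"foot",proj(n,q+.0225*z),"handle top",proj(n,q-.0455*z))
o=np.zeros((600,800,3),np.uint8)
for k,(n,u,v) in enumerate((("scene",215,140),("top",385,170))):
    im=np.mean([vision.read_camera(n).astype(float) for _ in range(6)],0).astype(np.float32)
    r=np.clip(im+1.5*(im-cv2.GaussianBlur(im,(0,0),1.2)),0,255).astype(np.uint8)
    o[:,k*400:(k+1)*400]=crop(r,u,v,50,75,8)
cv2.imwrite("pics/p2.png",o)
E
```

```text
t 8.6333 pos [ 0.577  -0.1832  0.1327] w 0.19855380228555908 F [ 0.4968  0.2033 -1.1797]
[[ 0.0437  0.8795  0.4739]
 [ 0.9948 -0.0821  0.0607]
 [ 0.0923  0.4688 -0.8785]]
d_tool [-0.0001  0.0005  0.0082]
turn [-0.0012 -0.0006 -0.0002] d_tool after turn [-0.0001  0.0005  0.0082]
axial F -1.2839752129892934 gap now 0.008200862453572447 torque tool [ 0.2974 -0.0341  0.0318]
scene foot [246.952  175.5463] handle top [256.041 149.258]
top foot [418.8557 218.9843] handle top [426.748  231.5378]
```

View pics/p2.png

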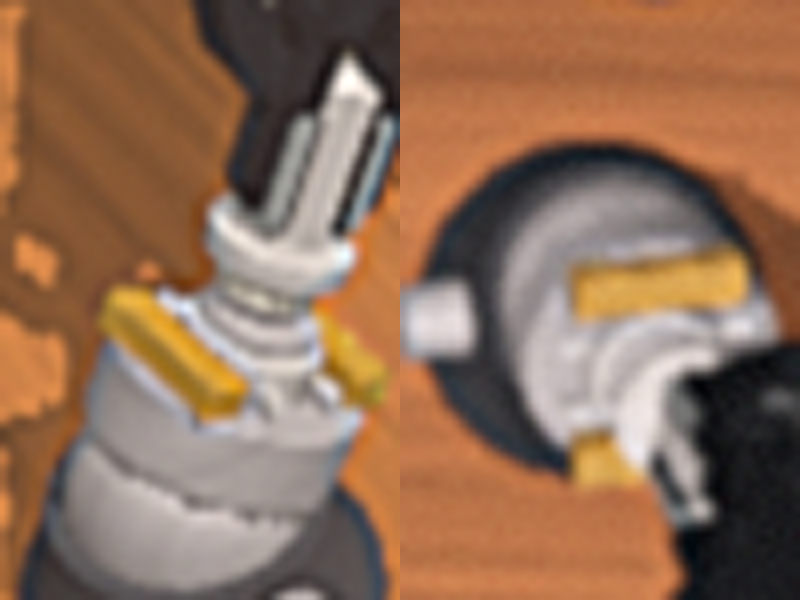

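The foot sits about 8 mm above the cover. Projected along the axis, it lands within about 1 mm of the cover centre at crop (260,314), and it looks square to the head. Now pressing in steps.

Call:
jog_arm(
  turn=[
    [0, 0, 0],
    [0, 0, 0],
    [0, 0, 0],
    [0, 0, 0],
    [0, 0, 0],
  ],
  delta_pos=[
    [0, 0, 0.002],
    [0, 0, 0.002],
    [0, 0, 0.002],
    [0, 0, 0],
    [0, 0, 0],
  ],
  gripper=[0.005, 0.005, 0.005, 0.005, 0.005],
)

```text
time: 9.65
tool_pos: [0.5798, -0.1829, 0.1276]
tcp_rot: [2.04, 1.908, 0.576]
wrist_force: [0.4, 1.4, -1.7]
width: 0.198
grip_force: 98.1
```

Call:
jog_arm(
  turn=[
    [0, 0, 0],
    [0, 0, 0],
    [0, 0, 0],
    [0, 0, 0],
  ],
  delta_pos=[
    [0, 0, 0.001],
    [0, 0, 0.001],
    [0, 0, 0],
    [0, 0, 0],
  ],
  gripper=[0.005, 0.005, 0.005, 0.005],
)

```text
time: 9.98
tool_pos: [0.5809, -0.1829, 0.1262]
tcp_rot: [2.04, 1.907, 0.577]
wrist_force: [0.0, 0.4, -0.9]
width: 0.204
grip_force: 98.1
```

```bash
python3 - <<'E'
from h import *
st(.0)
E
```

```text
t 9.9833 pos [ 0.5809 -0.1829  0.1262] w 0.20369990154540976 F [ 0.0228  0.4468 -0.9126]
[[ 0.0437  0.8792  0.4745]
 [ 0.9948 -0.082   0.0603]
 [ 0.0919  0.4694 -0.8782]]
d_tool [-0.      0.0002  0.0006]
turn [-0.0005 -0.0002 -0.    ] d_tool after turn [-0.      0.0002  0.0006]
axial F -0.8388787606297634 gap now 0.0005987916210803898 torque tool [ 0.3117 -0.1163  0.0326]
```

No contact yet. I'll go on in 1 mm steps.

Call:
jog_arm(
  turn=[
    [0, 0, 0],
    [0, 0, 0],
    [0, 0, 0],
    [0, 0, 0],
  ],
  delta_pos=[
    [0, 0, 0.001],
    [0, 0, 0.001],
    [0, 0, 0],
    [0, 0, 0],
  ],
  gripper=[0.005, 0.005, 0.005, 0.005],
)

```text
time: 10.32
tool_pos: [0.582, -0.1829, 0.1246]
tcp_rot: [2.039, 1.907, 0.577]
wrist_force: [-0.2, -0.3, -0.8]
width: 0.195
grip_force: 98.1
```

Call:
jog_arm(
  turn=[
    [0, 0, 0],
    [0, 0, 0],
    [0, 0, 0],
    [0, 0, 0],
  ],
  delta_pos=[
    [0, 0, 0.001],
    [0, 0, 0.001],
    [0, 0, 0],
    [0, 0, 0],
  ],
  gripper=[0.005, 0.005, 0.005, 0.005],
)

```text
time: 10.65
tool_pos: [0.583, -0.1828, 0.123]
tcp_rot: [2.039, 1.907, 0.577]
wrist_force: [-2.2, -0.9, 2.5]
width: 0.199
grip_force: 98.3
```

```bash
python3 - <<'E'
from h import *
st(.0)
E
```

```text
t 10.65 pos [ 0.583  -0.1828  0.123 ] w 0.19913420373942092 F [-2.1853 -0.9044  2.5393]
[[ 0.0437  0.8789  0.475 ]
 [ 0.9948 -0.0819  0.06  ]
 [ 0.0916  0.4699 -0.8779]]
d_tool [ 0.0001 -0.0002 -0.0032]
turn [ 0.     -0.      0.0001] d_tool after turn [ 0.0001 -0.0002 -0.0032]
axial F 3.3217740499348647 gap now -0.003171148205982195 torque tool [0.3208 0.0008 0.004 ]
```

Call:
jog_arm(
  turn=[
    [0, 0, 0],
    [0, 0, 0],
    [0, 0, 0],
    [0, 0, 0],
  ],
  delta_pos=[
    [0, 0, 0.001],
    [0, 0, 0.001],
    [0, 0, 0],
    [0, 0, 0],
  ],
  gripper=[0.005, 0.005, 0.005, 0.005],
)

```text
time: 10.98
tool_pos: [0.584, -0.1827, 0.1214]
tcp_rot: [2.039, 1.907, 0.577]
wrist_force: [-2.8, 1.1, 4.9]
width: 0.201
grip_force: 98.6
```

```bash
python3 - <<'E'
from h import *
st(.0)
E
```

```text
t 10.9833 pos [ 0.584  -0.1827  0.1214] w 0.20057939410145895 F [-2.8251  1.0676  4.8915]
[[ 0.0437  0.8788  0.4752]
 [ 0.9948 -0.0819  0.06  ]
 [ 0.0916  0.4701 -0.8778]]
d_tool [ 0.0001 -0.0003 -0.0051]
turn [0.0002 0.     0.    ] d_tool after turn [ 0.0001 -0.0003 -0.0051]
axial F 5.572572822712116 gap now -0.005110516929358374 torque tool [ 0.3306  0.1051 -0.0233]
```

Call:
jog_arm(
  turn=[
    [0, 0, 0],
    [0, 0, 0],
    [0, 0, 0],
  ],
  delta_pos=[
    [0, 0, 0.001],
    [0, 0, 0],
    [0, 0, 0],
  ],
  gripper=[0.005, 0.005, 0.005],
)

```text
time: 11.23
tool_pos: [0.5845, -0.1826, 0.1206]
tcp_rot: [2.039, 1.907, 0.577]
wrist_force: [-3.7, 0.9, 5.9]
width: 0.198
grip_force: 98.8
```

```bash
python3 - <<'E'
from h import *
st(.0)
E
```

```text
t 11.2333 pos [ 0.5845 -0.1826  0.1206] w 0.19843178000657963 F [-3.7174  0.9029  5.86  ]
[[ 0.0437  0.8788  0.4753]
 [ 0.9948 -0.0819  0.0599]
 [ 0.0916  0.4702 -0.8778]]
d_tool [ 0.0001 -0.0004 -0.0061]
turn [0.0003 0.     0.0001] d_tool after turn [ 0.0001 -0.0004 -0.0061]
axial F 6.856635060412105 gap now -0.006055609427990258 torque tool [0.3336 0.1391 0.0224]
```

Call:
jog_arm(
  turn=[
    [0, 0, 0],
    [0, 0, 0],
    [0, 0, 0],
    [0, 0, 0],
  ],
  delta_pos=[
    [0, 0, 0.001],
    [0, 0, 0.001],
    [0, 0, 0.001],
    [0, 0, 0],
  ],
  gripper=[0.005, 0.005, 0.005, 0.005],
)

```text
time: 11.57
tool_pos: [0.586, -0.1825, 0.1183]
tcp_rot: [2.039, 1.907, 0.577]
wrist_force: [-6.5, 0.6, 8.4]
width: 0.2
grip_force: 99.3
```

```bash
python3 - <<'E'
from h import *
st(.0)
E
```

```text
t 11.5667 pos [ 0.586  -0.1825  0.1183] w 0.20049272960398687 F [-6.5221  0.553   8.4486]
[[ 0.0435  0.8787  0.4754]
 [ 0.9949 -0.0817  0.06  ]
 [ 0.0915  0.4704 -0.8777]]
d_tool [ 0.0001 -0.0006 -0.0088]
turn [ 0.0005 -0.      0.0003] d_tool after turn [ 0.0001 -0.0006 -0.0088]
axial F 10.4826896136462 gap now -0.008825974960453389 torque tool [0.5721 0.1199 0.0343]
```

Call:
jog_arm(
  turn=[
    [0, 0, 0],
    [0, 0, 0],
    [0, 0, 0],
  ],
  delta_pos=[
    [0, 0, 0.001],
    [0, 0, 0.0005],
    [0, 0, 0],
  ],
  gripper=[0.005, 0.005, 0.005],
)

```text
time: 11.82
tool_pos: [0.5868, -0.1825, 0.1169]
tcp_rot: [2.039, 1.907, 0.577]
wrist_force: [-3.3, -0.1, 5.5]
width: 0.194
grip_force: 99.0
```

```bash
python3 - <<'E'
from h import *
st(.0)
E
```

```text
t 11.8167 pos [ 0.5868 -0.1825  0.1169] w 0.1944625468233079 F [-3.3011 -0.0864  5.508 ]
[[ 0.0437  0.8786  0.4756]
 [ 0.9949 -0.0819  0.0597]
 [ 0.0914  0.4706 -0.8776]]
d_tool [ 0.0002 -0.0006 -0.0104]
turn [0.0008 0.0002 0.0001] d_tool after turn [ 0.0002 -0.0006 -0.0104]
axial F 6.4092105565632425 gap now -0.010368709256678614 torque tool [ 0.2954  0.1092 -0.0632]
```

The force fell from 10.5 to 6.4 N while the press went deeper, so the back has snapped in. Retract next.

Call:
jog_arm(
  turn=[
    [0, 0, 0],
    [0, 0, 0],
    [0, 0, 0],
    [0, 0, 0],
    [0, 0, 0],
    [0, 0, 0],
    [0, 0, 0],
    [0, 0, 0],
    [0, 0, 0],
    [0, 0, 0],
  ],
  delta_pos=[
    [0, 0, -0.003],
    [0, 0, -0.004],
    [0, 0, -0.006],
    [0, 0, -0.01],
    [0, 0, -0.015],
    [0, 0, -0.02],
    [0, 0, -0.02],
    [0, 0, 0],
    [0, 0, 0],
    [0, 0, 0],
  ],
  gripper=[0.005, 0.005, 0.005, 0.005, 0.005, 0.005, 0.005, 0.005, 0.005, 0.005],
)

```text
time: 12.65
tool_pos: [0.5489, -0.1867, 0.1841]
tcp_rot: [2.04, 1.908, 0.576]
wrist_force: [0.3, 0.5, -2.2]
width: 0.194
grip_force: 98.2
```

```bash
python3 - <<'E'
from h import *
y=np.array([.999,-.044,0]);y/=np.linalg.norm(y);z=np.array([0,0,-1.])
to([.5985,.2965,.19],np.c_[np.cross(y,z),y,z])
m=np.mean([vision.read_camera("top").astype(float) for _ in range(6)],0).astype(np.float32)
b=np.load("top_avg.npy").astype(np.float32)
m2=np.mean([vision.read_camera("scene").astype(float) for _ in range(6)],0).astype(np.float32);b2=np.load("scene_avg.npy").astype(np.float32)
o=np.zeros((600,800,3),np.uint8)
for k,(im,u,v) in enumerate(((b2,228,168),(m2,228,168),(b,396,200),(m,396,200))):
    r=np.clip(im+1.5*(im-cv2.GaussianBlur(im,(0,0),1.2)),0,255).astype(np.uint8)
    o[300*(k//2):300*(k//2)+300,400*(k%2):400*(k%2)+400]=crop(r,u,v,40,30,10)
cv2.imwrite("pics/done.png",o)
E
```

```text
t 12.65 pos [ 0.5489 -0.1867  0.1841] w 0.19404815665344335 F [ 0.2669  0.4797 -2.1802]
[[ 0.044   0.8794  0.4741]
 [ 0.9948 -0.0822  0.0603]
 [ 0.092   0.469  -0.8784]]
d_tool [0.4835 0.0067 0.0475]
turn [ 0.4901 -0.0902 -0.0227] d_tool after turn [ 0.485   0.0283 -0.0059]
```

View pics/done.png

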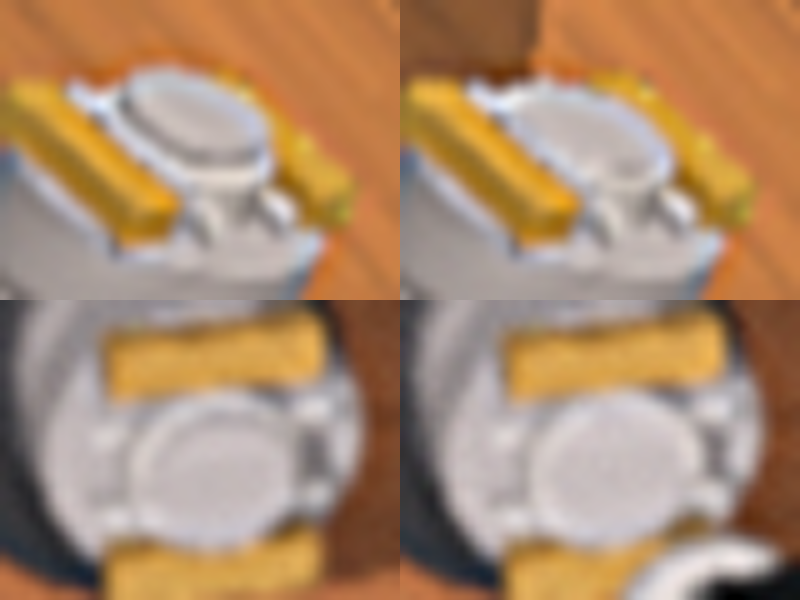

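The before/after crops show the back now flush and level inside the case, with no dark side wall. Next I return the press to the rest.

Call:
jog_arm(
  turn=[
    [0.098, -0.018, -0.0045],
    [0.098, -0.018, -0.0045],
    [0.098, -0.018, -0.0045],
    [0.098, -0.018, -0.0045],
    [0.098, -0.018, -0.0045],
    [0, 0, 0],
    [0, 0, 0],
    [0, 0, 0],
    [0, 0, 0],
    [0, 0, 0],
    [0, 0, 0],
    [0, 0, 0],
    [0, 0, 0],
    [0, 0, 0],
    [0, 0, 0],
    [0, 0, 0],
    [0, 0, 0],
    [0, 0, 0],
    [0, 0, 0],
    [0, 0, 0],
  ],
  delta_pos=[
    [0, 0, 0],
    [0, 0, 0],
    [0, 0, 0],
    [0, 0, 0],
    [0, 0, 0],
    [0.02, 0.002, 0],
    [0.035, 0.002, 0],
    [0.037, 0.002, 0],
    [0.037, 0.002, 0],
    [0.037, 0.002, 0],
    [0.037, 0.002, 0],
    [0.037, 0.002, 0],
    [0.037, 0.002, 0],
    [0.037, 0.002, 0],
    [0.037, 0.002, 0],
    [0.037, 0.002, 0],
    [0.037, 0.002, 0],
    [0.035, 0.002, 0],
    [0.025, 0.0023, 0],
    [0, 0, 0],
  ],
  gripper=[0.005, 0.005, 0.005, 0.005, 0.005, 0.005, 0.005, 0.005, 0.005, 0.005, 0.005, 0.005, 0.005, 0.005, 0.005, 0.005, 0.005, 0.005, 0.005, 0.005],
)

```text
time: 14.92
tool_pos: [0.5992, 0.302, 0.1847]
tcp_rot: [-2.265, -2.176, -0.006]
wrist_force: [0.5, -0.3, -1.5]
width: 0.197
grip_force: 98.3
```

Call:
jog_arm(
  turn=[
    [0, 0, 0],
    [0, 0, 0],
    [0, 0, 0],
    [0, 0, 0],
  ],
  delta_pos=[
    [0, 0, 0],
    [0, 0, 0],
    [0, 0, 0],
    [0, 0, 0],
  ],
  gripper=[0.005, 0.005, 0.005, 0.005],
)

```text
time: 15.25
tool_pos: [0.599, 0.295, 0.1847]
tcp_rot: [2.271, 2.17, 0.0]
wrist_force: [-0.5, -1.0, -1.4]
width: 0.201
grip_force: 98.3
```

```bash
python3 - <<'E'
from h import *
y=np.array([.999,-.044,0]);y/=np.linalg.norm(y);z=np.array([0,0,-1.])
to([.599,.2965,.029],np.c_[np.cross(y,z),y,z])
E
```

```text
t 15.25 pos [0.599  0.295  0.1847] w 0.2013907408520902 F [-0.5356 -0.9881 -1.3735]
[[ 0.0456  0.999   0.0005]
 [ 0.999  -0.0456 -0.0002]
 [-0.0002  0.0005 -1.    ]]
d_tool [ 0.0015 -0.0001  0.1557]
turn [ 0.0005  0.0002 -0.0016] d_tool after turn [ 0.0015 -0.0001  0.1557]
```

Call:
jog_arm(
  turn=[
    [0, 0, 0],
    [0, 0, 0],
    [0, 0, 0],
    [0, 0, 0],
    [0, 0, 0],
    [0, 0, 0],
    [0, 0, 0],
    [0, 0, 0],
    [0, 0, 0],
    [0, 0, 0],
  ],
  delta_pos=[
    [0.0015, 0, 0.015],
    [0, 0, 0.03],
    [0, 0, 0.03],
    [0, 0, 0.03],
    [0, 0, 0.025],
    [0, 0, 0.015],
    [0, 0, 0.004],
    [0, 0, 0],
    [0, 0, 0],
    [0, 0, 0],
  ],
  gripper=[0.005, 0.005, 0.005, 0.005, 0.005, 0.005, 0.005, 0.005, 0.005, 0.005],
)

```text
time: 16.08
tool_pos: [0.601, 0.2985, 0.0383]
tcp_rot: [2.269, 2.17, 0.007]
wrist_force: [-0.1, 0.3, -1.1]
width: 0.198
grip_force: 98.3
```

Call:
jog_arm(
  turn=[
    [0, 0, 0],
    [0, 0, 0],
    [0, 0, 0],
    [0, 0, 0],
    [0, 0, 0],
  ],
  delta_pos=[
    [0, 0, 0.002],
    [0, 0, 0.001],
    [0, 0, 0.001],
    [0, 0, 0],
    [0, 0, 0],
  ],
  gripper=[0.005, 0.005, 0.005, 0.005, 0.005],
)

```text
time: 16.5
tool_pos: [0.5991, 0.298, 0.0319]
tcp_rot: [2.269, 2.172, 0.001]
wrist_force: [0.0, 0.0, -2.4]
width: 0.2
grip_force: 98.3
```

Call:
jog_arm(
  turn=[
    [0, 0, 0],
    [0, 0, 0],
    [0, 0, 0],
    [0, 0, 0],
    [0, 0, 0],
  ],
  delta_pos=[
    [0, 0, 0.001],
    [0, 0, 0.001],
    [0, 0, 0.0005],
    [0, 0, 0],
    [0, 0, 0],
  ],
  gripper=[0.005, 0.005, 0.005, 0.005, 0.005],
)

```text
time: 16.92
tool_pos: [0.5991, 0.2979, 0.0291]
tcp_rot: [2.27, 2.172, 0.001]
wrist_force: [-0.5, -0.5, -1.4]
width: 0.197
grip_force: 98.6
```

Call:
jog_arm(
  turn=[
    [0, 0, 0],
    [0, 0, 0],
    [0, 0, 0],
    [0, 0, 0],
  ],
  delta_pos=[
    [0, 0, 0.0005],
    [0, 0, 0.0005],
    [0, 0, 0],
    [0, 0, 0],
  ],
  gripper=[0.005, 0.005, 0.005, 0.005],
)

```text
time: 17.25
tool_pos: [0.5992, 0.2979, 0.029]
tcp_rot: [2.27, 2.172, 0.001]
wrist_force: [-2.7, -1.7, 6.4]
width: 0.195
grip_force: 99.1
```

The foot is on the rubber. Ease off and release.

Call:
jog_arm(
  turn=[
    [0, 0, 0],
    [0, 0, 0],
    [0, 0, 0],
    [0, 0, 0],
    [0, 0, 0],
    [0, 0, 0],
    [0, 0, 0],
  ],
  delta_pos=[
    [0, 0, -0.0005],
    [0, 0, 0],
    [0, 0, 0],
    [0, 0, 0],
    [0, 0, 0],
    [0, 0, 0],
    [0, 0, 0],
  ],
  gripper=[0.016, 0.02, 0.024, 0.03, 0.04, 0.05, 0.05],
  grip_force=20,
)

```text
time: 17.83
tool_pos: [0.5991, 0.2979, 0.0286]
tcp_rot: [2.27, 2.172, 0.001]
wrist_force: [0.5, 0.1, -0.0]
width: 0.586
grip_force: 0.0
```

Call:
jog_arm(
  turn=[
    [0, 0, 0],
    [0, 0, 0],
    [0, 0, 0],
    [0, 0, 0],
    [0, 0, 0],
    [0, 0, 0],
    [0, 0, 0],
    [0, 0, 0],
  ],
  delta_pos=[
    [0, 0, 0],
    [0, 0, -0.01],
    [0, 0, -0.02],
    [0, 0, -0.03],
    [0, 0, -0.04],
    [0, 0, -0.04],
    [0, 0, 0],
    [0, 0, 0],
  ],
  gripper=[0.05, 0.05, 0.05, 0.05, 0.05, 0.05, 0.05, 0.05],
)

```text
time: 18.5
tool_pos: [0.6019, 0.2992, 0.1745]
tcp_rot: [2.267, 2.17, 0.015]
wrist_force: [0.7, -0.3, -0.5]
width: 0.585
grip_force: 0.0
```

```bash
python3 - <<'E'
from h import *
o=np.zeros((480,800,3),np.uint8)
for k,(n,u,v) in enumerate((("scene",340,300),("top",195,190))):
    o[:,400*k:400*k+400]=crop(vision.read_camera(n),u,v,80,96,5)
cv2.imwrite("pics/end.png",o);s=read_state();print(s["width"],s["tool_pos"],s["time"])
t0=np.load("top0.npy");d=np.abs(vision.read_camera("top").astype(int)-t0).sum(2)[205:228,212:234]
print("collar-area diff",d.mean())
E
```

```text
0.584873816619806 [0.5988 0.2978 0.169 ] 18.6
collar-area diff 28.990118577075098
```

```bash
python3 - <<'E'
from h import *
for n,(u,v,w,h) in {"top":(208,200,30,32),"scene":(362,336,30,36)}.items():
    for im in(np.load(n+"0.npy"),vision.read_camera(n)):
        g=im[v:v+h,u:u+w].astype(int);m=(g.min(2)>110).astype(np.uint8)
        c=max(cv2.findContours(m,0,2)[0],key=cv2.contourArea);M=cv2.moments(c);print(n,M["m00"],M["m10"]/M["m00"]+u,M["m01"]/M["m00"]+v,cv2.boundingRect(c))
E
```

```text
top 210.0 221.96428571428572 216.8968253968254 (6, 9, 17, 17)
top 220.5 221.72260015117158 216.90627362055932 (5, 8, 18, 18)
scene 373.5 376.4520303435966 356.1459170013387 (3, 5, 22, 28)
scene 425.5 376.1609870740306 356.135526831179 (3, 5, 22, 29)
```

The press stands upright within about 1 mm of where it started, and the gripper is clear. Handing in.

```bash
python3 -c "
from workcell import ticket
print(ticket.finish_job())"
```

```text
the job is handed in; nothing more can be done
None
```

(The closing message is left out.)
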